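Unlock the folding stay and shut the UV cabinet lid

TASK

The lid of the small UV disinfection cabinet is propped open by a folding stay that is locked over centre. Lift the stay's knee by its finger bar until it is clearly past centre and unlocked, let go of the stay, then lower the lid gently by pressing on its outer face until it is shut, and press it home on its rubber seal with about 15 N (never over 25 N) for a second before leaving everything free. Do not pinch or slam the lid, and do not move the other things on the bench.

Things in the scene. Friction and masses are not known exactly. Their poses are not given: they have to be found in the camera images.
- chest: White open-topped UV cabinet, 220 (x) x 230 (y) x 90 high, walls 12, fixed to the bench. Origin: centre of underside; z up. The lid hinges along its +y side; the stay is outside its -x end, 10 off the wall. Locked, the stay's knee is at y +37, z 128. The two stay links are 90 long, joined at the knee; lower end pinned to the chest, upper end to the lid's edge 100 from the hinge.
- lid: White lid plate with a dark window, 220 x 230 x 12, about 0.7 kg, no handle. Origin: middle of the hinge axis, 96 above the bench, 115 towards +y of the chest's centre. Its x runs along the hinge; the plate runs 230 from the origin along its own -y; its own +z is the outer face (top once shut), 6 from the origin plane. Its hinge is stiff: it stays at any angle and takes about 2 to 8 N at 190 from the hinge to lower.
- stay: Lower link of the steel folding stay with its finger bar. Origin: pivot on the chest's -x end (stay plane). Own +y runs along the link to the knee, 90 away; own x is the pivot axis, parallel to the hinge.
- knee_bar (a point): Grip point of the finger bar: a round steel bar, 12 diameter, on the knee axis, pointing out from the stay along the chest's -x for 58, ending in a 17 ball. This point is on the bar's axis, 34 out from the links. The bar moves on an arc of radius 90 about the stay's lower pivot: first up and towards the chest's -y (about 50 degrees above level).
- lid_edge (a point): Middle of the lid's free edge, on the outer face, 230 from the hinge. Axes as the lid's.
- lid_angle (a joint): Lid angle in rad: 0 = propped open (80 degrees up from shut), grows as it is lowered. Shut is where the lid meets the black rubber seal strip on the front (-y) rim, which stands 1 to 11 proud of the rim, having settled by an unknown amount: at about 1.35 to 1.395. Pressed there it is firm: it gives less than 1 at 15 N.
- stay_angle (a joint): Turn of the lower stay link in rad: 0 = locked on its stop, grows as the knee is lifted; 0.09 = straight (dead centre), 0.18 = as far past centre as it was before it. Beyond that it folds and draws the lid down with it; about 1.08 with the lid shut, the knee then standing 60 above the lid. Pushing the lid back up to 0 can lock it again.
- reagent: Bystander: amber bottle, 60 diameter, 130 tall, in front of the chest (-y side). Origin: centre of underside.
- beaker: Bystander: white beaker, 64 diameter, 80 tall, in front of the chest (-y side). Origin: centre of underside.
- tip_box: Bystander: grey divided tray, 80 x 120 x 40, behind the hinge (+y side). Origin: centre of underside.

How it is judged:
On the way, in this order (a step that is already met when the one before it is completed fails the run):
1. the stay's knee is lifted past centre: stay_angle above 0.25 rad while the lid is still up (lid_angle below 0.7) (value of joint stay_angle above 0.25 rad and value of joint lid_angle below 0.7 rad), for 0.1 s.
2. the shut lid is pressed home on its seal: at rest with lid_angle above 1.33 under 10 N or more (value of joint lid_angle above 1.33 rad and velocity of joint lid_angle below 0.03 rad/s and contact force between any of the fingers, the arm and lid above 10 N), for 0.4 s.
At the end, for the whole second after the job is handed in: the lid lies shut on its seal and at rest (lid_angle above 1.33 rad), nothing touched (value of joint lid_angle above 1.33 rad and velocity of joint lid_angle between -0.02 and 0.02 rad/s).
It fails at once if the lid is pressed, pinched or knocked with more than 25 N (contact force between any of the fingers, the arm and lid above 25 N).
It fails at once if the stay is still held or pushed while the lid is being shut (lid_angle above 1.0): more than 3 N on the stay (value of joint lid_angle above 1 rad and contact force between anything else and stay above 3 N).
It fails at once if the lid is slammed: faster than 0.8 rad/s in its last 0.15 rad (value of joint lid_angle above 1.25 rad and velocity of joint lid_angle above 0.8 rad/s).
It fails at once if a bystander is moved more than 20 mm (distance of any of reagent, beaker, tip_box from where it was at the start of the episode above 0.02 m).
It also fails if it takes over 72 s, if anything falls off the work surface, if the arm or the gripper's body presses on something with over 40 N, if the wrist force passes 120 N, or if a joint passes its speed limit or range.

ROBOT

A 6-joint arm with a two-finger parallel gripper is mounted at the origin on the work surface. World frame = base frame: x ahead of the robot, y to its left, z up, the work surface at z = 0. Lengths are in m, angles in rad, forces in N, time in s.
With the tool pointing down it reaches from about 0.375 to 0.9 m from the base axis. Payload 3.1 kg.
Tool frame: the origin (TCP) lies at the very end of the fingers, on their centre line; the grasp point (between the pads) lies 19 mm behind it; z points along the fingers, y is the direction in which the jaws open and shut (so a half turn about z gives the same grasp; the last joint's range is limited). The gripper opens to 85 mm and grips with 20 to 120 N. Pads are 22 mm wide; open, the fingers measure 114 mm over their backs; the gripper's body (76 mm by 85 mm) begins 54 mm behind the grasp point. The pads swing forward as they close: fully open they stand 13 mm farther back than shut.
Start: joints at [1.081, 0.527, 1.433, -0, 1.181, -0.178], TCP at [0.192, 0.595, 0.231] pointing down, gripper open.
Joint ranges: [-3.08, 3.08], [-0.75, 2.2], [0.22, 2.44], [-1.43, 4.57], [0, 2.65], [-2.85, 2.85]. Speed limits (rad/s): [2.79, 2.79, 3.14, 3.14, 3.14, 3.14].

INTERFACE

Orientations are given as a unit quaternion [x, y, z, w].
In Python, from station import manip gives the robot as it stands. The module is installed in compiled form; this text tells all that it offers.
- The arm moves only by the tool send_rows, never from a script. Its argument "commands" is a list of rows, each an object with "delta_pos": the shift along the world's x, y, z in cm, a list of three; "yaw": the turn about the world's z in rad. A call has 1 to 10 rows; each row shifts and turns the pose as measured when the row begins; what a row does not reach is not made up. A row lasts 1/8 s, in which the tool goes at most 62.5 mm and 10.7 degrees, less where a joint would pass 70% of its speed; a pose out of reach is approached as far as the arm can. A call is refused whole if a number of a shift passes 6.25 or a number of a turn 0.188, either way. A call with a gripper value outside its range is refused whole. "grip" is the closure, from -1 (fully open) to 1 (shut), set as the call begins (left out, the last holds). The fingers move at their own pace and stop on an object; "force" is the grip in N (left out, the last holds). Time passes only in rows, so rows that do not move let the fingers close. It gives the time, the measured TCP pose, the force and the opening at its end, in the units of the state.
- manip.sense(): the state, without advancing time (a new reading comes with each control period).
- manip.snapshot(name): name is "scene" or "top"; returns the picture (420x560x3 uint8, blue, green, red); there is no depth.
- manip.get_calibration(name): a dict with "fx", "fy", "cx", "cy" (pixels), "dist_coeffs" ([k1, k2, p1, p2, k3] as OpenCV has them; the pictures are not rectified), "world_to_cam" (4x4, takes a point from world to camera coordinates). Camera axes: x right, y down, z forward; pixel columns grow to the right and rows downward; lengths in m; the calibration is good to about 2 mm. A picture is of the moment at which its call begins. get_calibration takes no time and is no camera call.
- manip.sign_off(): hands the job in, once; it reports no verdict.
The state is a dict: "t": time; "q": joint angles; "qd": joint speeds; "tau": joint torques, N m; "tcp_pos": TCP position; "tool_rot": TCP orientation; "force": force on the tool from outside, world axes, zero at the start; "ft_torque": the same for the moment, N m; "finger_gap": opening from 0.0 (shut) to 1.0 (fully open).
Only numpy, scipy, OpenCV 4.12 (cv2) and the standard library are available. Lean on these libraries where they do the work, as an engineer would, in place of code of your own. Each camera call takes 0.05 s, during which the arm holds its last target. There are 200 camera calls.

## Working session

There is one attempt and no reset: what is moved stays moved. The work goes in short steps, Python scripts to look and compute and a tool call to move; the robot and the scene stay as the last step left them, time stands still between calls to the robot, and variables do not carry over. Pictures are saved under pics/ and viewed, about 8 in all and at most 12, crops included, and the job is handed in when it is done.

Besides the shell and the picture viewer there is one more tool, called after "Emit:" as name([rows], argument=value, ...), one row to a line, values as JSON. send_rows: Moves the arm, as the interface text tells. Its arguments: {"type":"object","properties":{"commands":{"type":"array","items":{"type":"object","properties":{"delta_pos":{"type":"array","items":{"type":"number"}},"yaw":{"type":"number"}}}},"grip":{"type":"number"},"force":{"type":"number"}},"required":["commands"]}

```bash
mkdir -p pics; python3 - <<'E'
from station import manip
import cv2,numpy as np
for n in("scene","top"):
    cv2.imwrite(f"pics/{n}0.png",cv2.resize(manip.snapshot(n),(800,600),interpolation=cv2.INTER_CUBIC))
    c=manip.get_calibration(n);print(n,c["fx"],c["fy"],c["cx"],c["cy"],c["dist_coeffs"]);print(np.round(c["world_to_cam"],4).tolist())
print(manip.sense())
E
```

```text
scene 506.81605868535496 506.81605868535496 279.86477803862846 209.04714770891738 [-0.0331001  0.         0.         0.         0.       ]
[[0.2633, 0.9647, 0.0023, -0.2106], [0.7601, -0.2059, -0.6163, -0.3166], [-0.5941, 0.164, -0.7875, 1.6863], [0.0, 0.0, 0.0, 1.0]]
top 481.9650252876132 481.9650252876132 269.1655159502976 203.8132179476631 [0.04820974 0.         0.         0.         0.        ]
[[0.0137, -0.9999, -0.0006, 0.0561], [-0.9808, -0.0133, -0.1944, 0.6203], [0.1944, 0.0032, -0.9809, 1.2306], [0.0, 0.0, 0.0, 1.0]]
{'t': 0.1, 'q': array([ 1.08050905e+00,  5.28388615e-01,  1.43377566e+00,  2.27863492e-05,
        1.18139709e+00, -1.78538235e-01]), 'qd': array([-0.00046225, -0.00263794, -0.00259153,  0.00193293, -0.00076922,
       -0.00060154]), 'tau': array([-1.54932700e-04, -4.43304849e+01, -1.78585678e+01, -2.57033898e-04,
        3.90779518e-03,  9.71992279e-06]), 'tcp_pos': array([0.1913838 , 0.59430213, 0.23042153]), 'tool_rot': array([ 1.55248283e-01,  9.87874993e-01, -9.26366966e-04, -3.33031970e-04]), 'force': array([ 1.49461703, -0.14372599,  0.65055828]), 'ft_torque': array([-0.00817934, -0.0125861 , -0.01522482]), 'finger_gap': 1.0000084821307615}
```

View pics/scene0.png

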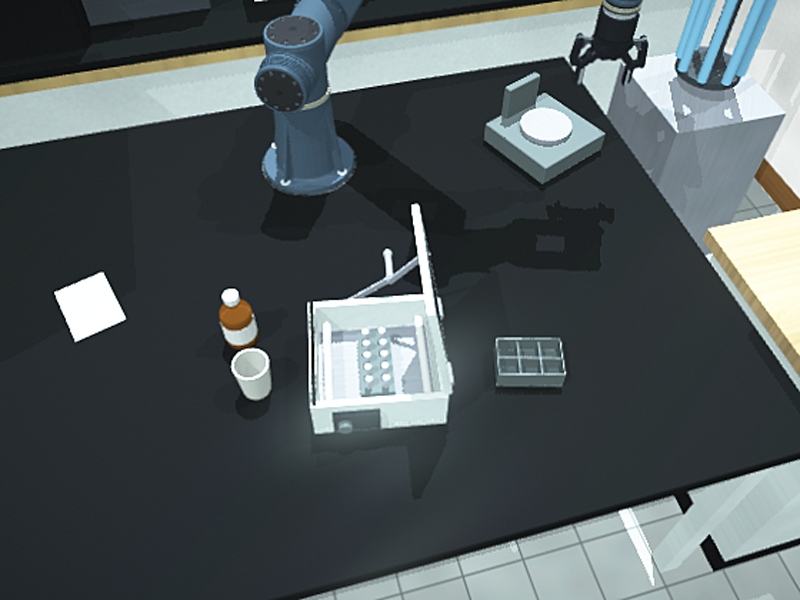

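View pics/top0.png

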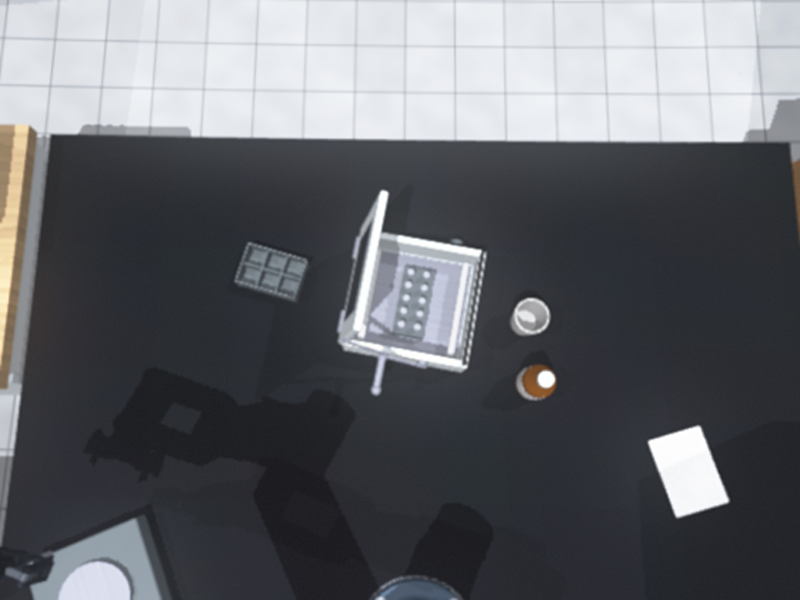

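```bash
python3 - <<'E'
from station import manip
import cv2
a=manip.snapshot("scene")[135:310,200:330];b=manip.snapshot("top")[125:285,225:355]
a=cv2.resize(a,None,fx=3.4,fy=3.4,interpolation=cv2.INTER_CUBIC)
b=cv2.resize(b,None,fx=4,fy=4,interpolation=cv2.INTER_CUBIC)[:595]
a=cv2.copyMakeBorder(a,0,600-a.shape[0],0,0,0) if a.shape[0]<600 else a[:600]
cv2.imwrite("pics/a1.png",a);cv2.imwrite("pics/b1.png",b)
E
```

```text
(no output)
```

View pics/a1.png

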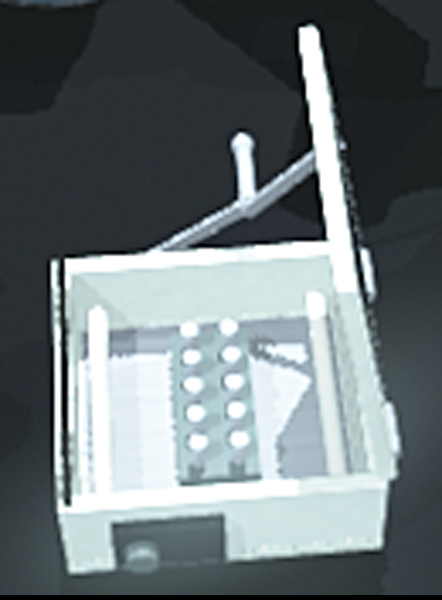

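View pics/b1.png

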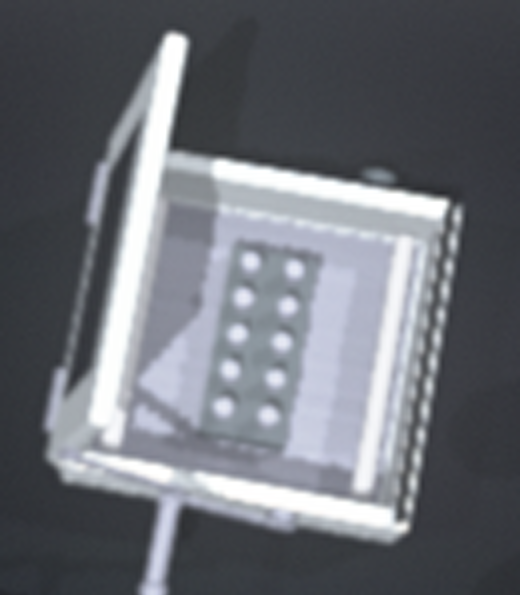

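```bash
cat > h.py <<'E'
from station import manip
import numpy as np,cv2
from scipy.optimize import least_squares
C={n:manip.get_calibration(n) for n in("scene","top")}
def proj(n,P):
    c=C[n];W=np.array(c["world_to_cam"]);K=np.array([[c["fx"],0,c["cx"]],[0,c["fy"],c["cy"]],[0,0,1]])
    return cv2.projectPoints(np.atleast_2d(P).astype(float),cv2.Rodrigues(W[:3,:3])[0],W[:3,3],K,np.array(c["dist_coeffs"]))[0][:,0]
def fr(p): 
    c,s=np.cos(p[2]),np.sin(p[2]);return lambda q:np.array([p[0]+c*q[0]-s*q[1],p[1]+s*q[0]+c*q[1],q[2]])
E
python3 - <<'E'
from h import *
S=lambda u,v:(u/3.4+200,v/3.4+135)
T=lambda u,v:(u/4+225,v/4+125)
ob=[("scene",S(241,142),(-.178,.037,.128)),("scene",S(247,207),(-.12,.037,.128)),
("scene",S(70,573),(.11,-.115,0)),("scene",S(383,548),(.11,.115,0)),("scene",S(387,482),(.11,.115,.09)),
("scene",S(53,262),(-.11,-.115,.09)),
("top",T(463,203),(.11,-.115,.095)),("top",T(408,522),(-.11,-.115,.095)),("top",(263.2,273),(-.178,.037,.128)),("top",T(168,500),(-.12,.037,.128))]
f=lambda p:np.concatenate([proj(n,fr(p)(np.array(q)))[0]-m for n,m,q in ob])
r=least_squares(f,[.6,.05,-.18],loss="soft_l1");print(r.x);print(np.round(f(r.x).reshape(-1,2),1))
F=fr(r.x)
for q in[(-.154,.037,.128),(-.178,.037,.128),(0,.115,.096)]:print(np.round(F(q),4))
def gp(n,m):
    c=C[n];K=np.array([[c["fx"],0,c["cx"]],[0,c["fy"],c["cy"]],[0,0,1]])
# lid edge & stay pivot
a=np.radians(80);print("lid edge",F((0,.115-.23*np.cos(a)+.006*np.sin(a),.096+.23*np.sin(a))))
# stay pivot from geometry: upper pin 100 along lid from hinge
for zp in[.05,.06,.07]:
    dz=.128-zp;print(zp,"pivot y",.037-np.sqrt(.09**2-dz**2),np.degrees(np.arcsin(dz/.09)))
E
```

```text
[ 0.60237631  0.00926241 -0.16983733]
[[ 0.2  1.3]
 [ 0.4 -1. ]
 [ 0.  -0.1]
 [-0.1 -0.6]
 [ 0.8  0.5]
 [-0.2 -0.6]
 [-0.2 -0.3]
 [ 0.3  2.3]
 [ 0.3 -0.4]
 [ 0.8 -0.6]]
[0.4568 0.0718 0.128 ]
[0.4332 0.0758 0.128 ]
[0.6218 0.1226 0.096 ]
lid edge [0.61606199 0.0890672  0.32250578]
0.05 pivot y -0.007899888641287295 60.07356513338576
0.06 pivot y -0.021957611891934695 49.073936690395456
0.07 pivot y -0.031818602136341016 40.1240345935164
```

Emit:
send_rows([
  {"delta_pos": [2.1, -3.75, 0.1], "yaw": 0.07},
  {"delta_pos": [2.1, -3.75, 0.1], "yaw": 0.07},
  {"delta_pos": [2.1, -3.75, 0.1]},
  {"delta_pos": [2.1, -3.75, 0.1]},
  {"delta_pos": [2.1, -3.75, 0.1]},
  {"delta_pos": [2.1, -3.75, 0.1]},
  {"delta_pos": [2.1, -3.75, 0.1]},
  {"delta_pos": [2.1, -3.75, 0.1]},
  {"delta_pos": [2.1, -3.75, 0.1]},
  {"delta_pos": [2.1, -3.75, 0.1]},
], grip=-0.1)

```text
validation failed for argument at $.co...
```

Emit:
send_rows([
  {"delta_pos": [2.1, -3.75, 0.1], "yaw": 0.07},
  {"delta_pos": [2.1, -3.75, 0.1], "yaw": 0.07},
  {"delta_pos": [2.1, -3.75, 0.1], "yaw": 0},
  {"delta_pos": [2.1, -3.75, 0.1], "yaw": 0},
  {"delta_pos": [2.1, -3.75, 0.1], "yaw": 0},
  {"delta_pos": [2.1, -3.75, 0.1], "yaw": 0},
  {"delta_pos": [2.1, -3.75, 0.1], "yaw": 0},
  {"delta_pos": [2.1, -3.75, 0.1], "yaw": 0},
], grip=-0.1)

```text
t: 1.2
tcp_pos: [0.362, 0.2877, 0.2378]
tool_rot: [0.08, 0.997, -0.0, 0.0]
force: [0.7, 0.4, 0.3]
finger_gap: 0.547
```

Emit:
send_rows([
  {"delta_pos": [0.8, -3.6, 0], "yaw": 0},
  {"delta_pos": [0.8, -3.6, 0], "yaw": 0},
  {"delta_pos": [0.8, -3.6, 0], "yaw": 0},
  {"delta_pos": [0.8, -3.6, 0], "yaw": 0},
  {"delta_pos": [0.8, -3.6, 0], "yaw": 0},
  {"delta_pos": [1.7, -1.2, -0.5], "yaw": 0},
  {"delta_pos": [1.7, -1.2, -1], "yaw": 0},
  {"delta_pos": [1.7, -1, -1], "yaw": 0},
  {"delta_pos": [0, 0, 0], "yaw": 0},
])

```text
t: 2.33
tcp_pos: [0.4597, 0.0654, 0.2112]
tool_rot: [0.082, 0.997, 0.001, 0.002]
force: [0.5, 0.5, -0.5]
finger_gap: 0.547
```

Correct, then descend over the bar (target 0.453, 0.0725, ~0.112).

Emit:
send_rows([
  {"delta_pos": [-0.7, 0.7, 0], "yaw": 0},
  {"delta_pos": [0, 0, -2.5], "yaw": 0},
  {"delta_pos": [0, 0, -2.5], "yaw": 0},
  {"delta_pos": [0, 0, -2.5], "yaw": 0},
  {"delta_pos": [0, 0, -1.5], "yaw": 0},
  {"delta_pos": [0, 0, -0.6], "yaw": 0},
  {"delta_pos": [0, 0, 0], "yaw": 0},
])

```text
t: 3.2
tcp_pos: [0.446, 0.0798, 0.1141]
tool_rot: [0.078, 0.997, 0.002, 0.0]
force: [0.7, -0.8, -0.0]
finger_gap: 0.548
```

```bash
python3 - <<'E'
from station import manip
import cv2,numpy as np
a=manip.snapshot("scene")[125:235,220:350];b=manip.snapshot("top")[200:320,200:330]
f=lambda i:cv2.resize(i,(399,400),interpolation=cv2.INTER_CUBIC)
cv2.imwrite("pics/c2.png",np.hstack([f(a),f(b)]));s=manip.sense();print(s["tcp_pos"],s["force"])
E
```

```text
[0.44670226 0.0794826  0.11455672] [ 0.00927125 -0.03926104 -0.67304321]
```

View pics/c2.png

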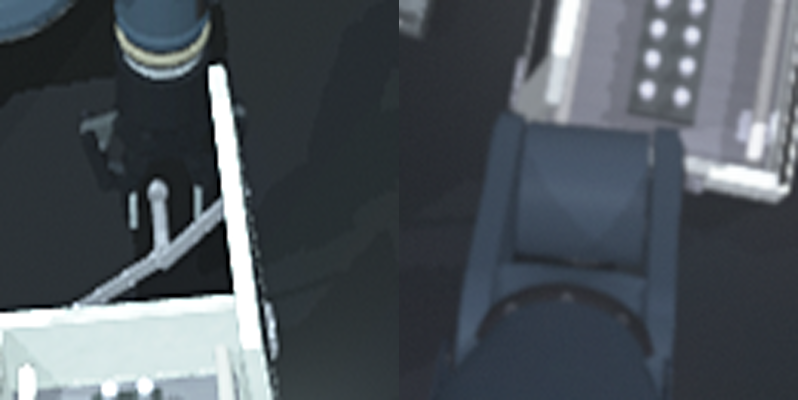

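Emit:
send_rows([
  {"delta_pos": [0.6, -0.7, -0.3], "yaw": 0},
  {"delta_pos": [0, 0, 0], "yaw": 0},
  {"delta_pos": [0, 0, 0], "yaw": 0},
])

```text
t: 3.68
tcp_pos: [0.4544, 0.0718, 0.1127]
tool_rot: [0.078, 0.997, 0.001, 0.003]
force: [-0.3, 0.0, -0.9]
finger_gap: 0.547
```

Emit:
send_rows([
  {"delta_pos": [-0.1, 0, -0.2], "yaw": 0},
  {"delta_pos": [0, 0, 0], "yaw": 0},
  {"delta_pos": [0, 0, 0], "yaw": 0},
  {"delta_pos": [0, 0, 0], "yaw": 0},
  {"delta_pos": [0, 0, 0], "yaw": 0},
], grip=1, force=40)

```text
t: 4.3
tcp_pos: [0.4534, 0.0732, 0.1109]
tool_rot: [0.08, 0.997, 0.003, 0.003]
force: [0.1, 1.3, 1.3]
finger_gap: 0.121
```

Emit:
send_rows([
  {"delta_pos": [-0.06, -0.35, 0.4], "yaw": 0},
  {"delta_pos": [-0.06, -0.38, 0.38], "yaw": 0},
  {"delta_pos": [-0.07, -0.4, 0.36], "yaw": 0},
])

```text
t: 4.68
tcp_pos: [0.4517, 0.0637, 0.1225]
tool_rot: [0.082, 0.997, 0.006, 0.003]
force: [1.2, 5.4, -0.9]
finger_gap: 0.121
```

Emit:
send_rows([
  {"delta_pos": [-0.07, -0.42, 0.36], "yaw": 0},
  {"delta_pos": [-0.07, -0.44, 0.33], "yaw": 0},
  {"delta_pos": [-0.07, -0.46, 0.3], "yaw": 0},
  {"delta_pos": [-0.07, -0.48, 0.27], "yaw": 0},
  {"delta_pos": [0, 0, 0], "yaw": 0},
])

```text
t: 5.3
tcp_pos: [0.449, 0.0484, 0.1357]
tool_rot: [0.085, 0.996, 0.01, 0.004]
force: [1.3, -0.8, -2.1]
finger_gap: 0.122
```

```bash
python3 - <<'E'
from h import *
a=manip.snapshot("scene")[125:305,200:340]
cv2.imwrite("pics/d3.png",cv2.resize(a,None,fx=3.3,fy=3.3,interpolation=cv2.INTER_CUBIC))
F=fr([.6024,.0093,-.17])
for st in(0.2,.3,.36,.4):
    f=.701+st;k=np.array([-.12,-.032+.09*np.cos(f),.07+.09*np.sin(f)])
    print(st,((proj("scene",np.array([F(k),F(k-[.058,0,0])]))-[200,125])*3.3).round())
s=manip.sense();print(s["tcp_pos"],s["force"])
E
```

```text
0.2 [[224. 222.]
 [218. 166.]]
0.3 [[215. 218.]
 [209. 162.]]
0.36 [[208. 216.]
 [203. 160.]]
0.4 [[204. 215.]
 [199. 159.]]
[0.44895737 0.04836243 0.13564536] [-0.27464865  1.62886718  0.26342844]
```

View pics/d3.png

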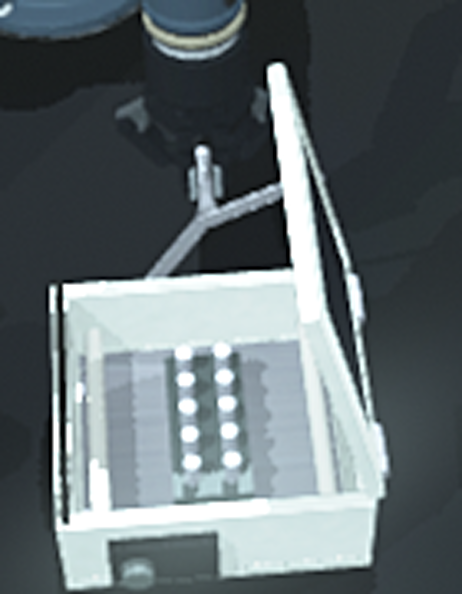

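Emit:
send_rows([
  {"delta_pos": [0, 0, 0], "yaw": 0},
  {"delta_pos": [0, 0, 0], "yaw": 0},
  {"delta_pos": [0, 0, 0], "yaw": 0},
  {"delta_pos": [0, 0, 1.5], "yaw": 0},
  {"delta_pos": [0, 0, 3], "yaw": 0},
  {"delta_pos": [-0.2, 0, 4], "yaw": 0},
  {"delta_pos": [-0.2, 0, 5], "yaw": 0},
  {"delta_pos": [0, 0, 5], "yaw": 0},
  {"delta_pos": [0, 0, 4], "yaw": 0},
], grip=-0.1)

```text
t: 6.48
tcp_pos: [0.4397, 0.047, 0.3641]
tool_rot: [0.084, 0.996, 0.008, -0.003]
force: [1.4, -1.1, 0.1]
finger_gap: 0.546
```

```bash
cat >> h.py <<'E'
CH=fr([.6024,.0093,-.17]);H=.0145
def lid_of(st):
    f=.701+st;k=np.array([-.032+.09*np.cos(f),.07+.09*np.sin(f)])
    g=lambda t:np.hypot(.115-.1*np.cos(t)-k[0],.096+.1*np.sin(t)-k[1])-.09
    from scipy.optimize import brentq
    ts=np.linspace(-.1,1.42,300);v=[g(t) for t in ts]
    return [brentq(g,ts[i],ts[i+1]) for i in range(299) if v[i]*v[i+1]<0]
def tip(t,r=.2,x=0.,gap=0.):  # TCP for contact at lid elevation t
    d=.006+gap
    return CH((x,.115-r*np.cos(t)+d*np.sin(t)+H,.096+r*np.sin(t)+d*np.cos(t)))
def elev(p,r=None): # elevation from TCP position in contact
    c,s=np.cos(-.17),np.sin(-.17);d=p[:2]-[.6024,.0093]
    y=-s*d[0]+c*d[1]-H-.115;z=p[2]-.096
    R=np.hypot(y,z);return np.arctan2(z,-y)-np.arcsin(.006/R),np.sqrt(R*R-.006**2)
E
python3 - <<'E'
from h import *
for st in(0,.3,.37,.4):print(st,lid_of(st))
for t in(1.2,1.1,1.,.9,.8,.6,.4,.2,.1,.05,0.03,0):print(t,tip(t).round(4))
print(tip(1.25,.2,0,.03),tip(1.25,.18,0,.03))
E
```

```text
0 [1.3950817630370482]
0.3 [1.3474377682742635]
0.37 [1.3157377455089656]
0.4 [1.3003264911513084]
1.2 [0.613  0.071  0.2846]
1.1 [0.6099 0.0528 0.277 ]
1.0 [0.6069 0.0354 0.2675]
0.9 [0.6041 0.019  0.2564]
0.8 [0.6015 0.0038 0.2437]
0.6 [ 0.597  -0.0224  0.2139]
0.4 [ 0.5935 -0.0423  0.1794]
0.2 [ 0.5913 -0.0551  0.1416]
0.1 [ 0.5907 -0.0586  0.1219]
0.05 [ 0.5906 -0.0596  0.112 ]
0.03 [ 0.5905 -0.0599  0.108 ]
0 [ 0.5905 -0.0602  0.102 ]
[0.61941957 0.10844882 0.29714853] [0.62048651 0.11466435 0.27816884]
```

Emit:
send_rows([
  {"delta_pos": [3.0, 2.0, 0.3], "yaw": 0},
  {"delta_pos": [3.6, 2.0, 0], "yaw": 0},
  {"delta_pos": [3.6, 2.0, 0], "yaw": 0},
  {"delta_pos": [3.6, 2.0, 0], "yaw": 0},
  {"delta_pos": [3.0, 1.6, 0], "yaw": 0},
  {"delta_pos": [0, 0, 0], "yaw": 0},
  {"delta_pos": [0, 0, 0], "yaw": 0},
], grip=1, force=20)

```text
t: 7.35
tcp_pos: [0.6118, 0.1447, 0.3702]
tool_rot: [0.084, 0.996, 0.006, 0.0]
force: [0.7, -0.1, -1.1]
finger_gap: 0.002
```

Emit:
send_rows([
  {"delta_pos": [0.7, 0.3, -2.5], "yaw": 0},
  {"delta_pos": [0.3, 0, -2.5], "yaw": 0},
  {"delta_pos": [0, 0, -2], "yaw": 0},
  {"delta_pos": [0, 0, -0.8], "yaw": 0},
  {"delta_pos": [-0.2, -1, 0], "yaw": 0},
  {"delta_pos": [-0.2, -1, 0], "yaw": 0},
  {"delta_pos": [-0.2, -1, 0], "yaw": 0},
  {"delta_pos": [0, 0, 0], "yaw": 0},
])

```text
t: 8.35
tcp_pos: [0.6122, 0.112, 0.2954]
tool_rot: [0.086, 0.996, 0.005, 0.003]
force: [-0.6, 1.1, 0.3]
finger_gap: -0.001
```

Emit:
send_rows([
  {"delta_pos": [0, -0.6, 0], "yaw": 0},
  {"delta_pos": [0, -0.5, 0], "yaw": 0},
  {"delta_pos": [0, -0.4, -0.1], "yaw": 0},
  {"delta_pos": [-0.05, -0.4, -0.1], "yaw": 0},
  {"delta_pos": [-0.05, -0.4, -0.1], "yaw": 0},
  {"delta_pos": [-0.05, -0.4, -0.1], "yaw": 0},
])

```text
t: 9.1
tcp_pos: [0.6113, 0.0873, 0.2928]
tool_rot: [0.085, 0.996, 0.009, 0.004]
force: [-0.0, 5.4, 2.0]
finger_gap: -0.003
```

```bash
python3 - <<'E'
from h import *
s=manip.sense();print(s["tcp_pos"],s["force"],elev(s["tcp_pos"]))
E
```

```text
[0.61130109 0.08728471 0.29282992] [-0.02153452  5.41765406  2.03076356] (np.float64(1.2871211098570927), np.float64(0.20327483419498052))
```

Emit:
send_rows([
  {"delta_pos": [-0.15, -0.95, -0.28], "yaw": 0},
  {"delta_pos": [-0.15, -0.95, -0.34], "yaw": 0},
  {"delta_pos": [-0.15, -0.92, -0.38], "yaw": 0},
  {"delta_pos": [-0.15, -0.9, -0.42], "yaw": 0},
  {"delta_pos": [-0.15, -0.88, -0.45], "yaw": 0},
  {"delta_pos": [-0.15, -0.85, -0.5], "yaw": 0},
])

```text
t: 9.85
tcp_pos: [0.6017, 0.032, 0.2702]
tool_rot: [0.084, 0.996, 0.011, 0.005]
force: [-1.1, 2.4, 3.8]
finger_gap: 0.0
```

```bash
python3 - <<'E'
from h import *
s=manip.sense();print(s["tcp_pos"],s["force"],elev(s["tcp_pos"]))
E
```

```text
[0.60172413 0.03201005 0.27016874] [-1.07013251  2.36165235  3.84275752] (np.float64(0.9895899295464635), np.float64(0.2044440799810175))
```

Emit:
send_rows([
  {"delta_pos": [-0.13, -0.83, -0.56], "yaw": 0},
  {"delta_pos": [-0.13, -0.8, -0.6], "yaw": 0},
  {"delta_pos": [-0.13, -0.77, -0.63], "yaw": 0},
  {"delta_pos": [-0.13, -0.74, -0.67], "yaw": 0},
  {"delta_pos": [-0.12, -0.7, -0.7], "yaw": 0},
  {"delta_pos": [-0.12, -0.67, -0.74], "yaw": 0},
  {"delta_pos": [-0.11, -0.63, -0.76], "yaw": 0},
])

```text
t: 10.72
tcp_pos: [0.592, -0.0252, 0.2194]
tool_rot: [0.085, 0.996, 0.009, 0.004]
force: [0.2, 1.7, 2.1]
finger_gap: -0.001
```

```bash
python3 - <<'E'
from h import *
s=manip.sense();print(s["tcp_pos"],s["force"],elev(s["tcp_pos"]))
a=manip.snapshot("scene")[100:310,180:360]
cv2.imwrite("pics/e4.png",cv2.resize(a,None,fx=2.8,fy=2.8))
for t in np.arange(.65,-.01,-.05):print(round(t,2),((tip(t-.05,.205)-tip(t,.205))*100).round(2))
E
```

```text
[ 0.59196437 -0.02523645  0.21942922] [0.1931013  1.6505246  2.06343008] (np.float64(0.6122849061123825), np.float64(0.20621403298697244))
0.65 [-0.11 -0.61 -0.81]
0.6 [-0.1  -0.57 -0.84]
0.55 [-0.09 -0.53 -0.87]
0.5 [-0.08 -0.49 -0.9 ]
0.45 [-0.08 -0.44 -0.92]
0.4 [-0.07 -0.4  -0.94]
0.35 [-0.06 -0.35 -0.96]
0.3 [-0.05 -0.3  -0.98]
0.25 [-0.04 -0.25 -0.99]
0.2 [-0.04 -0.2  -1.  ]
0.15 [-0.03 -0.16 -1.01]
0.1 [-0.02 -0.11 -1.02]
0.05 [-0.01 -0.05 -1.02]
-0.0 [-0.   -0.   -1.03]
```

View pics/e4.png

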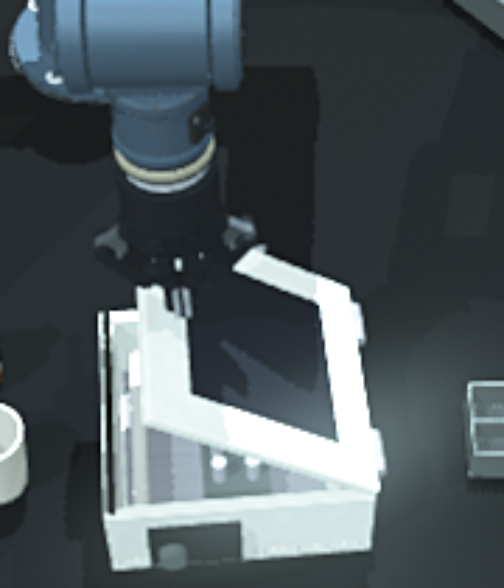

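Emit:
send_rows([
  {"delta_pos": [-0.05, -0.55, -0.85], "yaw": 0},
  {"delta_pos": [-0.05, -0.51, -0.88], "yaw": 0},
  {"delta_pos": [-0.04, -0.47, -0.91], "yaw": 0},
  {"delta_pos": [-0.04, -0.42, -0.94], "yaw": 0},
  {"delta_pos": [-0.04, -0.37, -0.95], "yaw": 0},
  {"delta_pos": [-0.04, -0.32, -0.97], "yaw": 0},
  {"delta_pos": [-0.03, -0.28, -0.98], "yaw": 0},
])

```text
t: 11.65
tcp_pos: [0.5876, -0.0582, 0.1487]
tool_rot: [0.084, 0.996, 0.007, 0.003]
force: [-1.3, -0.4, 3.7]
finger_gap: -0.0
```

```bash
python3 - <<'E'
from h import *
s=manip.sense();print(s["tcp_pos"],s["force"],elev(s["tcp_pos"]))
E
```

```text
[ 0.58756933 -0.0582269   0.14867168] [-1.31510256 -0.35666359  3.69679207] (np.float64(0.2300820130029723), np.float64(0.2053421578625218))
```

Emit:
send_rows([
  {"delta_pos": [0, -0.12, -0.6], "yaw": 0},
  {"delta_pos": [0, -0.1, -0.5], "yaw": 0},
  {"delta_pos": [0, -0.08, -0.4], "yaw": 0},
  {"delta_pos": [0, -0.06, -0.4], "yaw": 0},
  {"delta_pos": [0, -0.05, -0.4], "yaw": 0},
  {"delta_pos": [0, -0.04, -0.35], "yaw": 0},
])

```text
t: 12.4
tcp_pos: [0.5872, -0.0631, 0.1199]
tool_rot: [0.084, 0.996, 0.007, 0.002]
force: [-2.3, -1.2, 3.3]
finger_gap: 0.004
```

```bash
python3 - <<'E'
from h import *
s=manip.sense();print(s["tcp_pos"],s["force"],elev(s["tcp_pos"]))
E
```

```text
[ 0.58722083 -0.0631497   0.11993757] [-2.3485469  -1.22820601  3.32075169] (np.float64(0.08781633247511393), np.float64(0.2047887142868083))
```

Emit:
send_rows([
  {"delta_pos": [0, 0, -0.25], "yaw": 0},
  {"delta_pos": [0, 0, -0.25], "yaw": 0},
  {"delta_pos": [0, 0, -0.2], "yaw": 0},
])

```text
t: 12.78
tcp_pos: [0.5876, -0.0634, 0.1126]
tool_rot: [0.084, 0.996, 0.007, 0.003]
force: [-1.6, -1.2, 2.7]
finger_gap: 0.0
```

Emit:
send_rows([
  {"delta_pos": [0, 0, -0.12], "yaw": 0},
  {"delta_pos": [0, 0, -0.12], "yaw": 0},
])

```text
t: 13.02
tcp_pos: [0.5876, -0.0635, 0.1113]
tool_rot: [0.084, 0.996, 0.007, 0.003]
force: [-5.1, -0.6, 14.1]
finger_gap: -0.0
```

Emit:
send_rows([
  {"delta_pos": [0, 0, -0.1], "yaw": 0},
])

```text
t: 13.15
tcp_pos: [0.5876, -0.0635, 0.1114]
tool_rot: [0.084, 0.996, 0.007, 0.003]
force: [-3.5, -0.5, 8.6]
finger_gap: 0.005
```

Emit:
send_rows([
  {"delta_pos": [0, 0, -0.13], "yaw": 0},
  {"delta_pos": [0, 0, -0.14], "yaw": 0},
])

```text
t: 13.4
tcp_pos: [0.5876, -0.0635, 0.1114]
tool_rot: [0.084, 0.996, 0.007, 0.003]
force: [-4.7, -0.5, 11.3]
finger_gap: -0.002
```

Emit:
send_rows([
  {"delta_pos": [0, 0, -0.16], "yaw": 0},
  {"delta_pos": [0, 0, -0.17], "yaw": 0},
])

```text
t: 13.65
tcp_pos: [0.5876, -0.0635, 0.1114]
tool_rot: [0.084, 0.996, 0.006, 0.004]
force: [-4.0, -1.5, 13.7]
finger_gap: 0.004
```

Emit:
send_rows([
  {"delta_pos": [0, 0, -0.18], "yaw": 0},
  {"delta_pos": [0, 0, -0.18], "yaw": 0},
  {"delta_pos": [0, 0, -0.18], "yaw": 0},
  {"delta_pos": [0, 0, -0.18], "yaw": 0},
  {"delta_pos": [0, 0, -0.18], "yaw": 0},
  {"delta_pos": [0, 0, -0.18], "yaw": 0},
  {"delta_pos": [0, 0, -0.18], "yaw": 0},
  {"delta_pos": [0, 0, -0.18], "yaw": 0},
  {"delta_pos": [0, 0, -0.18], "yaw": 0},
  {"delta_pos": [0, 0, -0.18], "yaw": 0},
])

```text
t: 14.9
tcp_pos: [0.5876, -0.0636, 0.1114]
tool_rot: [0.082, 0.997, 0.005, 0.007]
force: [-4.9, -0.4, 13.2]
finger_gap: 0.001
```

Emit:
send_rows([
  {"delta_pos": [0, 0, 0], "yaw": 0},
  {"delta_pos": [0, 0, 0.5], "yaw": 0},
  {"delta_pos": [0, 0, 2], "yaw": 0},
  {"delta_pos": [0, 0, 4], "yaw": 0},
  {"delta_pos": [0, 0, 5], "yaw": 0},
  {"delta_pos": [0, 0, 5], "yaw": 0},
  {"delta_pos": [0, 0, 4], "yaw": 0},
  {"delta_pos": [0, 0, 0], "yaw": 0},
  {"delta_pos": [0, 0, 0], "yaw": 0},
])

```text
t: 16.02
tcp_pos: [0.5874, -0.0604, 0.3202]
tool_rot: [0.083, 0.997, 0.008, 0.007]
force: [-0.1, 0.9, 0.2]
finger_gap: 0.0
```

```bash
python3 - <<'E'
from h import *
a=manip.snapshot("scene")[100:310,140:400]
cv2.imwrite("pics/f5.png",cv2.resize(a,None,fx=2.8,fy=2.8,interpolation=cv2.INTER_CUBIC))
for t in(0,.046,.1):
    print(t,((proj("scene",np.array([CH((x,.115-.23*np.cos(t)+.006*np.sin(t),.096+.23*np.sin(t)+.006*np.cos(t))) for x in(-.11,.11)]))-[140,100])*2.8).round())
E
```

```text
0 [[210. 304.]
 [215. 512.]]
0.046 [[209. 297.]
 [214. 505.]]
0.1 [[209. 288.]
 [214. 498.]]
```

View pics/f5.png

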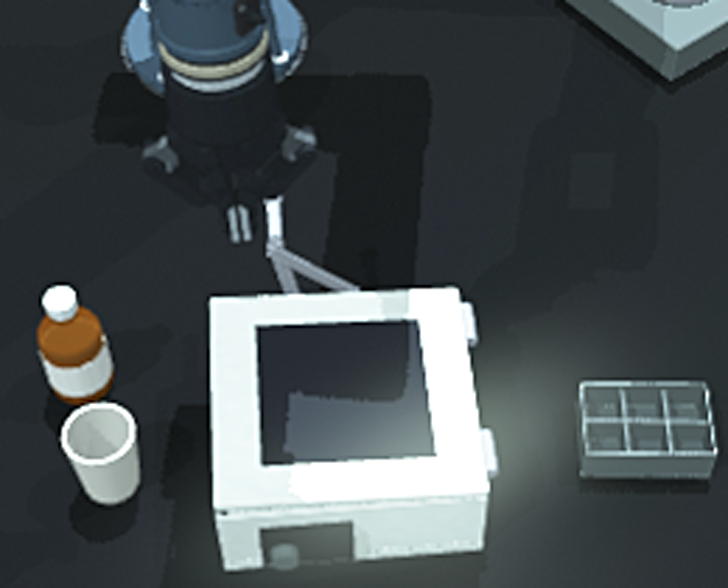

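```bash
python3 -c "
from station import manip
print(manip.sign_off())"
```

```text
the job is handed in; nothing more can be done
None
```

I unlocked the stay, lowered the lid onto its seal, pressed it home and handed the job in after about 16 s. No verdict came back.

- **Stay:** I gripped the finger bar and lifted the knee to about 0.37 rad, checked in a picture against the computed knee position. I then let go of it.
- **Lowering:** I followed the lid down with the closed fingers about 205 mm from the hinge, at readings up to about 6 N. The last part was slowed to about 0.1 rad/s.
- **Pressing:** After 0.6 s of trial presses at about 9–14 N, I held a steady press for 1.25 s. It read 13.7 N vertical just before and 13.2 N at the end, about 14 N in total, so slightly under 15 N. The highest reading was about 15 N. I only saw the force at the end of each move, so short peaks in between were not seen.
- **Last checks:** The tool height gave a lid angle of about 1.35 rad, and the last picture agreed to about a pixel. That is at the low end of the stated shut range, but above the 1.33 limit. The stay is folded and free, the bottle, beaker and tray look undisturbed, and the gripper was about 0.2 m clear of the lid.

One thing I did not explain: about 4–5 N sideways (−x) on the tool during the press, probably friction. It was gone after I lifted off.

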